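# Seat the chuck on the bench rotator and lock it

## Robot

A 6-joint arm with a two-finger parallel gripper is mounted at the origin on the work surface; the furniture and walls round the work are solid. World frame = base frame: x ahead of the robot, y to its left, z up, the work surface at z = 0. Lengths are in m, angles in degrees, forces in N, time in s.
With the tool pointing down it reaches from about 0.375 to 0.75 m from the base axis. Payload 9 kg.
Tool frame: the origin (TCP) lies midway between the tips of the shut fingers; the grasp point (between the pads) lies 19 mm behind it (ctrl.grasp_offset is the distance from the TCP to the grasp point, in m); z points along the fingers, x is the direction in which the jaws open and shut, and the axes are right-handed (so a half turn about z gives the same grasp; the last joint's range is limited). The gripper opens to 85 mm and grips with 20 to 120 N. Pads are 22 mm wide; open, the fingers measure 114 mm over their backs; the gripper's body (76 mm by 85 mm) begins 54 mm behind the grasp point. The pads swing forward as they close: fully open they stand 13 mm farther back than shut.
Start: joints at [53.933, 5.964, 5.575, 89.605, 0, 77.527], TCP at [0.24, 0.55, 0.231] pointing down, gripper open.
Joint ranges: [-171.21, 171.21], [-48.23, 106.86], [-62.78, 66.21], [-105.2, 120.99], [-86.42, 89.51], [-180, 180]. Speed limits (degrees/s): [127.2, 127.2, 147.25, 180, 180, 180].

## Interface

Orientations are given as a 3x3 rotation matrix whose columns are the frame's x, y, z axes.
In Python, from workcell import telemetry, grab_frame, order, ctrl gives the robot as it stands.
- The arm moves only by the shell command python3 -m pendant 'ROWS' [OPENING] [FORCE]. ROWS is JSON, a list of rows, each a list of 6 numbers: the shift along the tool's x, y, z in m, then the turn, a rotation vector about the tool's x, y, z in degrees. A call has exactly 10 rows; each row is the pose to reach, as a shift and turn from the pose commanded when the call began, along the tool's axes at that moment; what a row does not reach only later rows make up. A row lasts 1/10 s, in which the tool goes at most 50 mm and 8.59 degrees, less where a joint would pass 70% of its speed; a pose out of reach is approached as far as the arm can. A call with a gripper value outside its range is refused whole. OPENING is the closure, from 0 (fully open) to 1 (shut), set as the call begins (- or left out, the last holds). The fingers move at their own pace and stop on an object; FORCE is the grip in N (left out, the last holds). Time passes only in rows, so rows that repeat a pose let the fingers close, or fill a call up. It gives the time, the measured TCP pose, the force and the opening at its end, in the units of the state.
- telemetry.observe(): the state, without advancing time (a new reading comes with each control period).
- grab_frame(name): name is "scene" or "top" or "wrist"; returns a dict with "pixels" (480x640x3 uint8, red, green, blue), "fx", "fy", "cx", "cy" (pixels), "R" (3x3) and "t" (3): a world point X has camera coordinates R X + t. Camera axes: x right, y down, z forward; pixel columns grow to the right and rows downward; lengths in m; the calibration is good to about 2 mm. A picture is of the moment at which its call begins. There is no depth.
- order.close_job(): hands the job in, once; it reports no verdict.
The state is a dict: "time_s": time; "q": joint angles; "dq": joint speeds; "joint_torque": joint torques, N m; "eef_pos": TCP position; "orientation": TCP orientation; "force": force on the tool from outside, world axes, zero at the start; "wrist_torque": the same for the moment, N m; "gripper_width": finger opening in m.
Only numpy, scipy, OpenCV 4.12 (cv2) and the standard library are available. Lean on these libraries where they do the work, as an engineer would, in place of code of your own. Each camera call takes 0.05 s, during which the arm holds its last target.

## Task

The three-jaw chuck stands loose on the spindle of the bench rotator, held up by the brass drive pin because the notch in its rim is not over the pin. Push the chuck round lightly with a fingertip until the notch is over the pin, press it straight down until it is fully home, then push the red catch round as far as it goes so that its tongue lies over the chuck's rim. Push only: do not grip or lift the chuck, force nothing, and leave everything else on the bench where it is.

Things in the scene. Friction and masses are not known exactly. Their poses are not given: they have to be found in the camera images.
- bench_rotator: grey bench machine fixed to the bench; origin on the bench under its vertical spindle axis. Box housing 168 mm along its own x, 216 mm along its own y (-84 to +132 mm), top at 58 mm; on it a dark round flange, radius 79 mm, top at 68 mm. Its black control panel faces its own -x; the drive pin is on the -x side of the axis, the catch on the +y side.
- spindle_axis (a point): point on the spindle axis at the top of the flange, 68 mm above the bench; its axes are those of the rotator.
- pin_tip (a point): tip of the fixed brass drive pin, 10 mm thick with a domed tip, standing 12 mm up from the flange at 67 mm from the spindle axis, so that half of it shows outside the chuck's plate. A white mark on the flange points to it.
- chuck: the chuck; origin on its axis at its underside, z up, -x points to its notch. Steel back plate, radius 68 mm, 14 mm thick, its one rim notch 14 mm wide from radius 58 mm out; above it a dark body, radius 50 mm, with three jaws. At the start the underside is 80.5 mm above the bench, at the height of the pin's tip; fully home 68 mm (on the flange).
- chuck_turn (a joint): turn of the chuck (rad), anticlockwise from above is positive; 0 or a full turn: notch exactly over the pin. Starts at 0.7 to 5.6. It turns either way without stops, 2 N at a jaw moves it, and stays where left. The notch has 2 mm of play each side of the pin (0.03 rad); the pin's dome draws in up to 0.08 rad.
- chuck_jaw (a point): middle of the top of one of the three steel jaws, the one opposite the notch, at 38 mm from the axis, 64 mm above the chuck's underside. The jaws stand on the face 60, 180 and 300 degrees round from the notch; each is a bar 18 mm wide and 11 mm high from radius 15 mm out, ending in an upright round post 18 mm thick and 26 mm high, centred 38 mm from the axis.
- chuck_notch (a point): middle of the notch in the chuck's rim, 63 mm from the chuck's axis, at the upper side of the back plate. A white line on the chuck's face points to it.
- chuck_face (a point): middle of the chuck's flat face (mouth of a 24 mm bore), 38 mm above its underside: 118.5 mm above the bench at the start, 106 mm when home. The chuck can only turn about the spindle and slide along it. The fit is snug: with the notch over the pin it does not drop by itself; about 6 N pressed anywhere on the face takes it down, and it stays.
- catch (a joint): swing of the red catch about its upright pivot (rad): 0 is fully parked, it grows as the catch turns clockwise seen from above, 1.13 is the stop, with the tongue over the chuck's plate. At the start 0 to 0.2. It stays where it is left; about 1.5 N at the knob moves it. A chuck that is not home blocks the tongue.
- catch_pivot (a point): the catch's pivot, 94 mm from the spindle axis on the rotator's +y side, 83 mm above the bench.
- catch_knob (a point): middle of the upright red tapered knob at the outer end of the catch, 36 mm from the pivot; the knob is 12 to 17 mm thick and stands from 94 to 117 mm above the bench, on a lever whose top is at 89 mm. Parked, it lies toward the rotator's -x side of the pivot; at the stop it lies straight out from the spindle axis (rotator's +y).
- red_tin_box: bystander: closed red steel tin box, 136 x 203 x 71 mm; origin under its centre
- glue_tin: bystander: dark green glue tin with a grey lid, 66 mm across, 60 mm high; origin under its centre
- oil_bottle: bystander: small white key-oil bottle with a red needle spout, 33 mm across, 105 mm high; origin under its centre
- pad_stack: bystander: stack of round tan leather pads, 35 mm across, 23 mm high; origin under its centre
- persimmon: bystander: orange persimmon, 70 mm across, 56 mm high; origin under its centre
- neck_tube: bystander: brass-coloured saxophone neck lying on the bench, 134 x 170 x 29 mm; origin under its centre
- screwdriver_5: bystander: screwdriver with a green handle lying on the bench, 20 x 120 x 19 mm; origin under its centre
- nose_pliers: bystander: long-nose pliers with blue grips lying on the bench, 63 x 152 x 13 mm; origin under its centre

How it is judged (in metres and radians):
On the way, in this order (a step that is already met when the one before it is completed fails the run):
1. the chuck is fully home on the flange, its notch on the pin (height (world z) of chuck below 0.0695 m), for 0.2 s.
2. the catch is swung over the chuck's rim (value of joint catch above 1.02 rad), for 0.2 s.
At the end, for the whole second after the job is handed in: the chuck is home on the flange (underside within 1.5 mm of it) with its notch on the drive pin, the catch is shut (within 0.11 rad of its stop), the chuck is at rest, and nothing else on the bench has moved more than 20 mm (height (world z) of chuck below 0.0695 m and value of joint catch above 1.02 rad and horizontal distance between chuck_notch and pin_tip below 0.008 m and velocity of joint chuck_turn below 0.1 rad/s and not (distance of any of glue_tin, oil_bottle, pad_stack, neck_tube, screwdriver_5 from where it was at the start of the episode above 0.02 m)); the robot touches nothing.
It fails at once if the chuck was lifted more than 4 mm above where it stood on the pin (height (world z) of chuck above 0.084 m).
It fails at once if the chuck was gripped, or forced with more than 25 N, while its notch was still far (over 0.2 rad) from the pin (contact force between the fingers and chuck above 25 N and horizontal distance between chuck_notch and pin_tip above 0.014 m).
It fails at once if the machine was forced with more than 60 N (contact force between any of the arm, the fingers and bench_rotator above 60 N).
It fails at once if something else on the bench was moved more than 20 mm (distance of any of glue_tin, oil_bottle, pad_stack, neck_tube, screwdriver_5 from where it was at the start of the episode above 0.02 m).
It also fails if it takes over 58 s, if anything falls off the work surface, if the arm or the gripper's body presses on something with over 40 N, if the wrist force passes 120 N, or if a joint passes its speed limit or range.

## Working session

There is one attempt and no reset: what is moved stays moved. The work goes in short steps, Python scripts to look and compute and a shell command to move; the robot and the scene stay as the last step left them, time stands still between calls to the robot, and variables do not carry over. Pictures are saved under pics/ and viewed, and the job is handed in when it is done.

```bash
mkdir -p pics; ls
python3 - <<'E'
from workcell import telemetry, grab_frame
import cv2, numpy as np
s=telemetry.observe(); print(s['time_s'],s['eef_pos'],s['orientation'],s['force'],s['gripper_width'])
for n in ['scene','top']:
    f=grab_frame(n); cv2.imwrite(f'pics/{n}0.png',f['pixels'][:,:,::-1]); 
    np.savez(f'pics/{n}0.npz',**f)
    print(n,f['fx'],f['cx'],f['cy'],np.round(-np.array(f['R']).T@f['t'],3),np.round(f['R'],3).tolist())
E
```

```text
pics
0.0 [0.23994925 0.54956559 0.23052584] [[ 4.00271680e-01  9.16396195e-01 -7.71996052e-04]
 [ 9.16395576e-01 -4.00272335e-01 -1.09845800e-03]
 [-1.31563139e-03 -2.67772139e-04 -9.99999099e-01]] [ 0.01893624  0.22885178 -0.35393786] 0.08529276480800352
scene 471.5361465943015 318.353149463977 233.68804166973624 [-0.435 -0.515  0.775] [[0.474, -0.88, 0.012], [-0.478, -0.269, -0.836], [0.739, 0.391, -0.548]]
top 504.35505463327706 323.63447958456567 239.70073145455893 [ 0.178 -0.036  1.268] [[-0.103, -0.995, -0.004], [-0.974, 0.102, -0.204], [0.203, -0.018, -0.979]]
```

View pics/scene0.png

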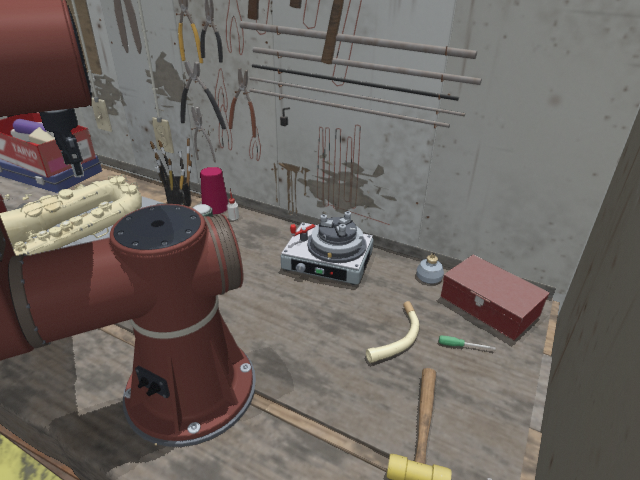

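View pics/top0.png

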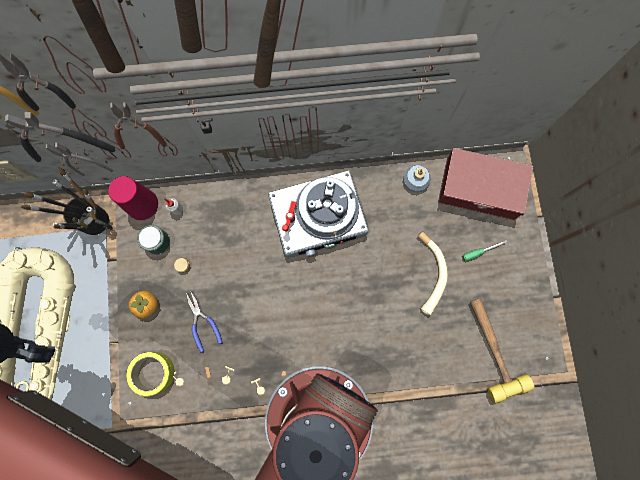

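Run:
```python
import cv2
a=cv2.imread('pics/top0.png')[160:270,260:380]; cv2.imwrite('pics/top0c.png',cv2.resize(a,None,fx=5.4,fy=5.4,interpolation=cv2.INTER_CUBIC))
a=cv2.imread('pics/scene0.png')[200:290,270:390]; cv2.imwrite('pics/scene0c.png',cv2.resize(a,None,fx=6,fy=6,interpolation=cv2.INTER_CUBIC))
```

```text
(no output)
```

View pics/top0c.png

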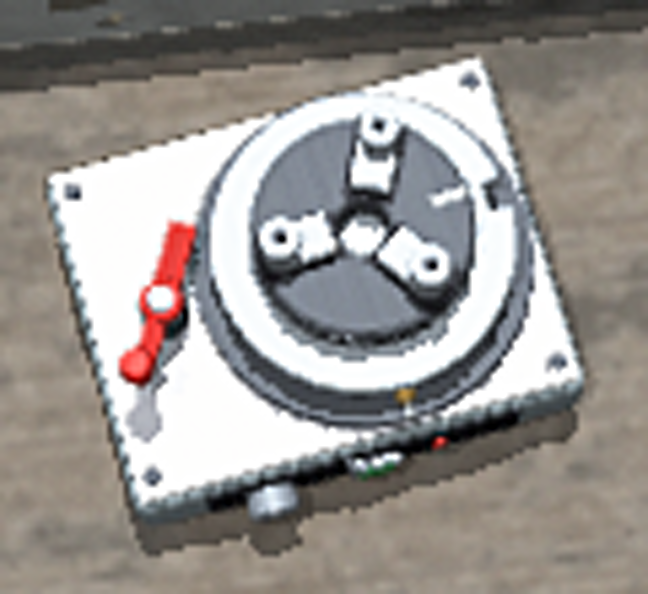

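View pics/scene0c.png

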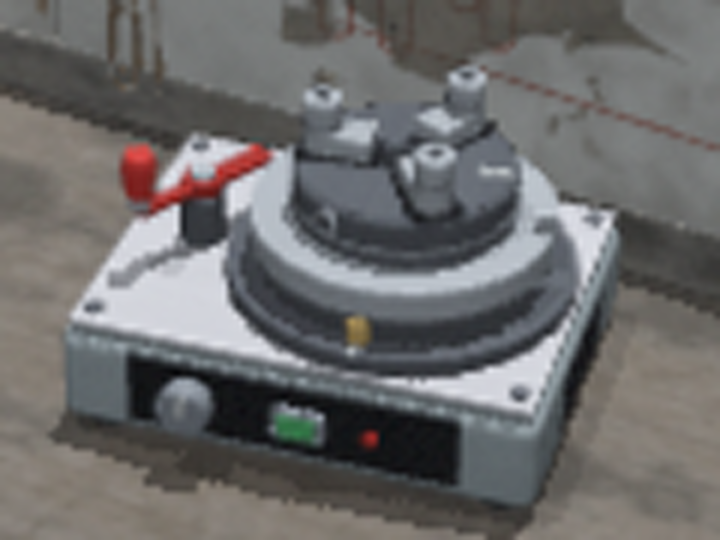

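```bash
cat > h.py <<'E'
import numpy as np
def ray(f,u,v,z):
    R=np.array(f['R']);c=-R.T@np.array(f['t'])
    d=R.T@np.array([(u-f['cx'])/f['fx'],(v-f['cy'])/f['fy'],1.])
    return c+d*(z-c[2])/d[2]
E
python3 - <<'E'
from h import *
def go(f,ox,oy,s,P):
    r={}
    for k,(u,v,z) in P.items():
        r[k]=ray(f,(u+.5)/s+ox-.5,(v+.5)/s+oy-.5,z)
    ax=np.mean([r['j1'],r['j2'],r['j3']],0); print('axis',ax[:2])
    for k in r:
        d=r[k]-ax; print(k,np.round(r[k][:2],4),'r',round(np.hypot(d[0],d[1])*1000,1),'ang',round(np.degrees(np.arctan2(d[1],d[0])),1))
f=np.load('pics/top0.npz')
go(f,260,160,5.4,dict(j1=(380,122,.1445),j2=(279,237,.1445),j3=(432,263,.1445),notch=(492,195,.0945),pin=(404,392,.080),knob=(137,360,.112),piv=(161,298,.09),
 tongue=(182,228,.089),c1=(55,178,.058),c2=(478,62,.058),c3=(578,382,.058),c4=(143,512,.058)))
f=np.load('pics/scene0.npz')
go(f,270,200,6,dict(j1=(466,75,.1445),j2=(322,92,.1445),j3=(434,152,.1445),notch=(545,227,.0945),pin=(357,320,.080),knob=(140,153,.117),piv=(204,172,.09),
 c1=(195,138,.058),c2=(615,212,.058),c3=(535,415,.058),c4=(70,325,.058)))
E
```

```text
axis [ 0.50811537 -0.07405192]
j1 [ 0.5453 -0.085 ] r 38.8 ang -16.5
j2 [ 0.4986 -0.0366] r 38.6 ang 104.2
j3 [ 0.4804 -0.1005] r 38.3 ang -136.4
notch [ 0.5224 -0.1335] r 61.2 ang -76.5
pin [ 0.4398 -0.0852] r 69.2 ang -170.7
knob [0.459  0.0304] r 115.4 ang 115.2
piv [0.4916 0.0185] r 94.0 ang 100.1
tongue [0.5232 0.0063] r 81.7 ang 79.4
c1 [0.5623 0.0637] r 148.0 ang 68.5
c2 [ 0.598  -0.1374] r 109.9 ang -35.2
c3 [ 0.441  -0.1654] r 113.3 ang -126.3
c4 [0.4017 0.037 ] r 153.8 ang 133.8
axis [ 0.50749806 -0.07268041]
j1 [ 0.5434 -0.0836] r 37.5 ang -16.9
j2 [ 0.4996 -0.0354] r 38.1 ang 102.0
j3 [ 0.4795 -0.099 ] r 38.4 ang -136.7
notch [ 0.5207 -0.1348] r 63.5 ang -78.0
pin [ 0.4373 -0.0863] r 71.5 ang -169.0
knob [0.4557 0.0305] r 115.4 ang 116.6
piv [0.4926 0.0197] r 93.6 ang 99.1
c1 [0.5601 0.0635] r 145.9 ang 68.9
c2 [ 0.5993 -0.1375] r 112.3 ang -35.2
c3 [ 0.4408 -0.1683] r 116.6 ang -124.9
c4 [0.4008 0.0341] r 151.0 ang 135.0
```

```bash
cat >> h.py <<'E'
from scipy.spatial.transform import Rotation as Ro
AX=np.array([.5078,-.0733])
def down(th):
    t=np.radians(th); x=np.array([np.cos(t),np.sin(t),0]);z=np.array([0,0,-1.]);return np.c_[x,np.cross(z,x),z]
def rel(p,th,p0=None,th0=None):
    if p0 is None:
        from workcell import telemetry
        s=telemetry.observe();p0=np.array(s['eef_pos']);R0=np.array(s['orientation'])
    else: R0=down(th0)
    return np.r_[np.round(R0.T@(np.array(p)-p0),4),np.round(Ro.from_matrix(R0.T@down(th)).as_rotvec(degrees=True),1)]
def polar(c,r,a,off,a2=None):
    a=np.radians(a);return np.array(c)+r*np.array([np.cos(a),np.sin(a)])+off*np.array([-np.sin(a),np.cos(a)])
E
python3 - <<'E'
from h import *
p=polar(AX,.038,103,.040);print(p)
print(rel(np.r_[p,.2],103).tolist())
E
```

```text
[ 0.46027706 -0.04527198]
[-0.4569, 0.44, 0.031, -0.0, 0.1, -36.6]
```

```bash
python3 -m pendant '[[-0.03,0.029,0,0,0,-3],[-0.06,0.058,0,0,0,-6],[-0.09,0.087,0,0,0,-9],[-0.12,0.116,0,0,0,-12],[-0.15,0.145,0,0,0,-15],[-0.18,0.173,0,0,0,-18],[-0.21,0.202,0,0,0,-21],[-0.24,0.231,0,0,0,-24],[-0.27,0.26,0,0,0,-27],[-0.3,0.289,0,0,0,-30]]' 1 20
python3 - <<'E'
from h import *
p=polar(AX,.038,103,.040)
print(rel(np.r_[p,.2],103).tolist())
E
```

```text
time_s: 1.1
eef_pos: [0.3851, 0.1577, 0.2311]
orientation: [[-0.114, 0.993, 0.0], [0.993, 0.114, 0.0], [0.0, 0.0, -1.0]]
force: [1.0, -0.0, 0.1]
gripper_width: -0.0003
[-0.2102, 0.0516, 0.0311, 0.0, -0.0, -6.5]
```

```bash
python3 -m pendant '[[-0.03,0.007,0,0,0,-1],[-0.06,0.015,0,0,0,-2],[-0.09,0.022,0,0,0,-3],[-0.12,0.03,0,0,0,-4],[-0.15,0.037,0,0,0,-5],[-0.18,0.044,0.01,0,0,-6],[-0.21,0.0516,0.02,0,0,-6.5],[-0.21,0.0516,0.031,0,0,-6.5],[-0.21,0.0516,0.031,0,0,-6.5],[-0.21,0.0516,0.031,0,0,-6.5]]'
python3 - <<'E'
from h import *
from workcell import grab_frame
import cv2
for n in ['top','wrist','scene']:
    f=grab_frame(n); cv2.imwrite(f'pics/{n}1.png',f['pixels'][:,:,::-1]);np.savez(f'pics/{n}1.npz',**f)
p=polar(AX,.038,103,.040)
print(rel(np.r_[p,.126],103).tolist())
a=cv2.imread('pics/scene1.png')[180:290,260:390]; cv2.imwrite('pics/scene1c.png',cv2.resize(a,None,fx=5,fy=5,interpolation=cv2.INTER_CUBIC))
E
```

```text
time_s: 2.1
eef_pos: [0.4592, -0.0429, 0.2002]
orientation: [[-0.224, 0.975, -0.001], [0.975, 0.224, 0.001], [0.001, -0.001, -1.0]]
force: [-0.3, -0.1, 0.9]
gripper_width: 0.0001
[-0.0024, -0.0001, 0.075, 0.1, 0.0, -0.0]
```

View pics/wrist1.png

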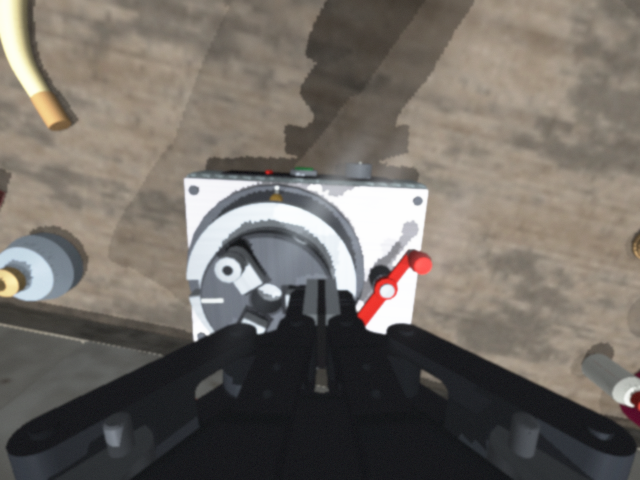

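View pics/scene1c.png

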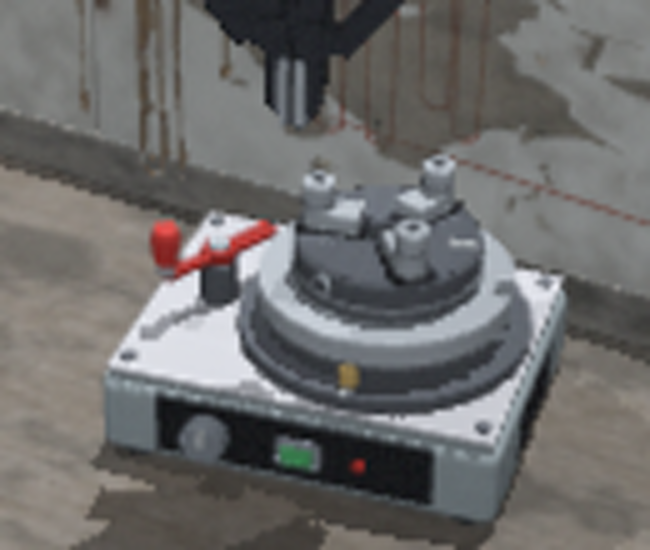

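```bash
python3 -m pendant '[[-0.002,0,0.012,0,0,0],[-0.002,0,0.024,0,0,0],[-0.002,0,0.036,0,0,0],[-0.002,0,0.048,0,0,0],[-0.002,0,0.06,0,0,0],[-0.002,0,0.068,0,0,0],[-0.002,0,0.074,0,0,0],[-0.002,0,0.074,0,0,0],[-0.002,0,0.074,0,0,0],[-0.002,0,0.074,0,0,0]]'
python3 -m pendant '[[0,0.003,0,0,0,0],[0,0.006,0,0,0,0],[0,0.008,0,0,0,0],[0,0.01,0,0,0,0],[0,0.012,0,0,0,0],[0,0.014,0,0,0,0],[0,0.016,0,0,0,0],[0,0.018,0,0,0,0],[0,0.018,0,0,0,0],[0,0.018,0,0,0,0]]'
python3 - <<'E'
from h import *
from workcell import grab_frame
import cv2
for n in ['wrist','scene']:
    f=grab_frame(n); cv2.imwrite(f'pics/{n}2.png',f['pixels'][:,:,::-1]);np.savez(f'pics/{n}2.npz',**f)
a=cv2.imread('pics/scene2.png')[180:290,260:390]; cv2.imwrite('pics/scene2c.png',cv2.resize(a,None,fx=5,fy=5,interpolation=cv2.INTER_CUBIC))
p0=np.r_[polar(AX,.038,103,.022),.126]
for d in range(0,101,10):
    print(d,rel(np.r_[polar(AX,.038,103-d,.022),.126],103-d,p0,103).tolist())
E
```

```text
time_s: 3.25
eef_pos: [0.4604, -0.0458, 0.1269]
orientation: [[-0.223, 0.975, 0.001], [0.975, 0.223, -0.0], [-0.001, 0.001, -1.0]]
force: [0.3, -0.3, 0.5]
gripper_width: 0.0001
time_s: 4.25
eef_pos: [0.4776, -0.0416, 0.1262]
orientation: [[-0.223, 0.975, -0.0], [0.975, 0.223, 0.0], [0.0, -0.0, -1.0]]
force: [0.9, -0.2, 0.0]
gripper_width: -0.0003
0 [0.0, 0.0, 0.0, 0.0, 0.0, 0.0]
10 [0.0032, 0.0069, 0.0, 0.0, 0.0, 10.0]
20 [0.0052, 0.0143, 0.0, 0.0, 0.0, 20.0]
30 [0.0059, 0.0219, 0.0, 0.0, 0.0, 30.0]
40 [0.0053, 0.0296, 0.0, 0.0, 0.0, 40.0]
50 [0.0033, 0.037, 0.0, 0.0, 0.0, 50.0]
60 [0.0001, 0.0439, 0.0, 0.0, 0.0, 60.0]
70 [-0.0043, 0.0502, 0.0, 0.0, 0.0, 70.0]
80 [-0.0097, 0.0556, 0.0, 0.0, 0.0, 80.0]
90 [-0.016, 0.06, 0.0, 0.0, 0.0, 90.0]
100 [-0.0229, 0.0632, 0.0, 0.0, 0.0, 100.0]
```

View pics/wrist2.png

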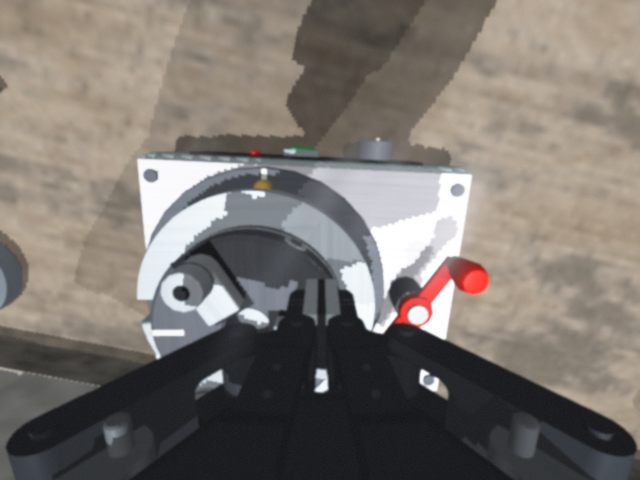

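View pics/scene2c.png

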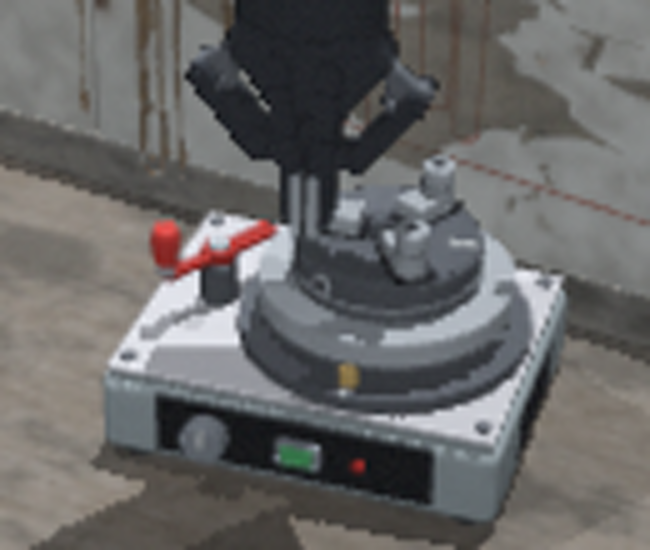

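```bash
python3 -m pendant '[[0.001,0.002,0,0,0,3],[0.002,0.0041,0,0,0,6],[0.0029,0.0062,0,0,0,9],[0.0037,0.0084,0,0,0,12],[0.0043,0.0106,0,0,0,15],[0.0049,0.0128,0,0,0,18],[0.0054,0.0151,0,0,0,21],[0.0056,0.0174,0,0,0,24],[0.0058,0.0196,0,0,0,27],[0.0059,0.0219,0,0,0,30]]'
cat > look.py <<'E'
import sys,cv2,numpy as np
from h import *
from workcell import grab_frame
k=sys.argv[1]
for n in sys.argv[2:]:
    f=grab_frame(n); cv2.imwrite(f'pics/{n}{k}.png',f['pixels'][:,:,::-1]);np.savez(f'pics/{n}{k}.npz',**f)
    if n!='wrist':
        o,s=((260,160),5.4) if n=='top' else ((270,200),6)
        a=f['pixels'][o[1]:o[1]+(110 if n=='top' else 90),o[0]:o[0]+120,::-1]
        cv2.imwrite(f'pics/{n}{k}c.png',cv2.resize(a,None,fx=s,fy=s,interpolation=cv2.INTER_CUBIC))
E
python3 look.py 3 wrist scene
```

```text
time_s: 5.35
eef_pos: [0.4974, -0.0308, 0.1263]
orientation: [[0.296, 0.955, -0.0], [0.955, -0.296, 0.0], [0.0, -0.001, -1.0]]
force: [-1.2, 0.2, 0.7]
gripper_width: -0.0001
```

View pics/scene3c.png

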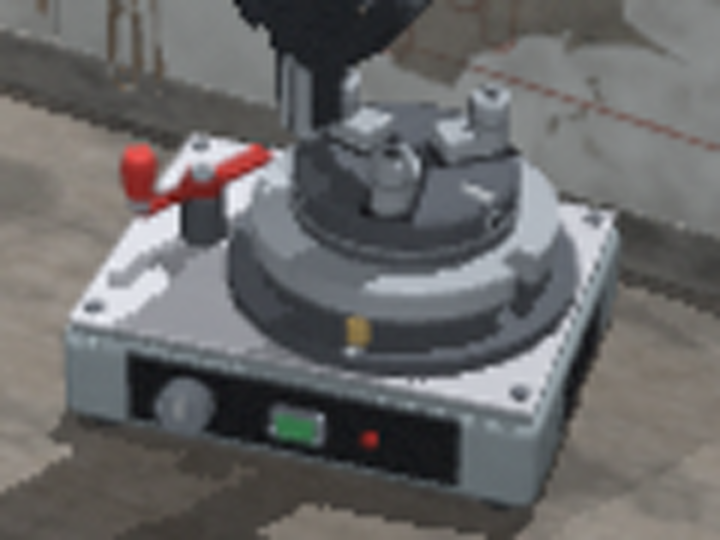

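View pics/wrist3.png

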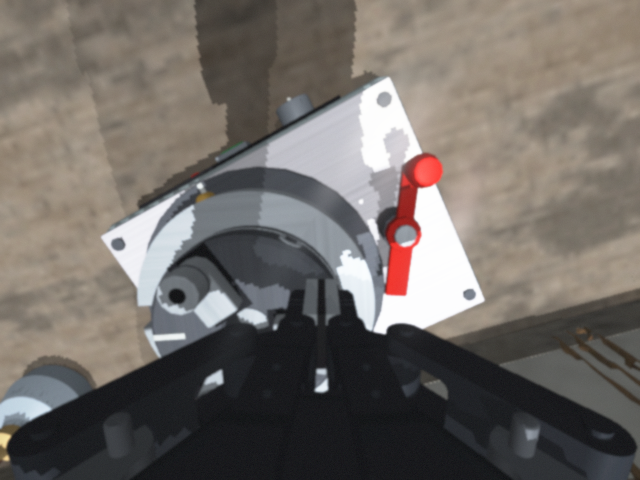

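```bash
python3 -m pendant '[[0.001,0.002,0,0,0,3],[0.002,0.0041,0,0,0,6],[0.0029,0.0062,0,0,0,9],[0.0037,0.0084,0,0,0,12],[0.0043,0.0106,0,0,0,15],[0.0049,0.0128,0,0,0,18],[0.0054,0.0151,0,0,0,21],[0.0056,0.0174,0,0,0,24],[0.0058,0.0196,0,0,0,27],[0.0059,0.0219,0,0,0,30]]'
python3 look.py 4 wrist scene top
```

```text
time_s: 6.45
eef_pos: [0.5201, -0.0315, 0.1263]
orientation: [[0.733, 0.681, -0.0], [0.681, -0.733, 0.001], [0.0, -0.001, -1.0]]
force: [-0.9, 1.3, 0.1]
gripper_width: 0.0002
```

View pics/scene4c.png

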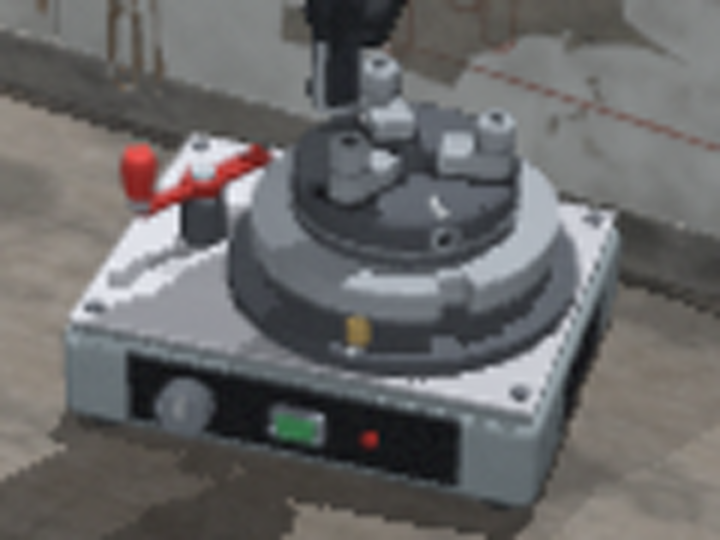

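View pics/wrist4.png

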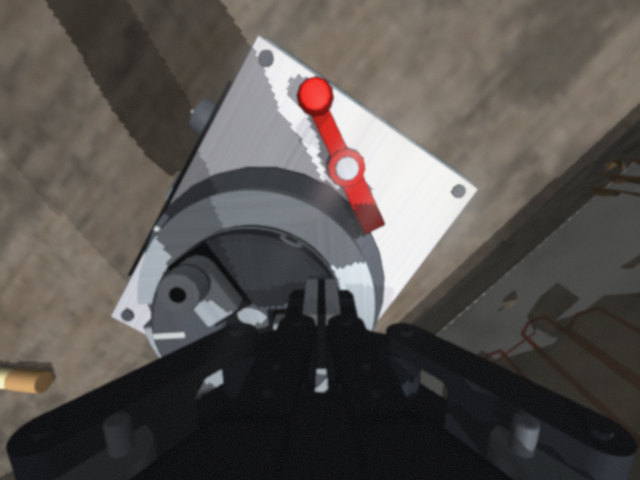

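View pics/top4c.png

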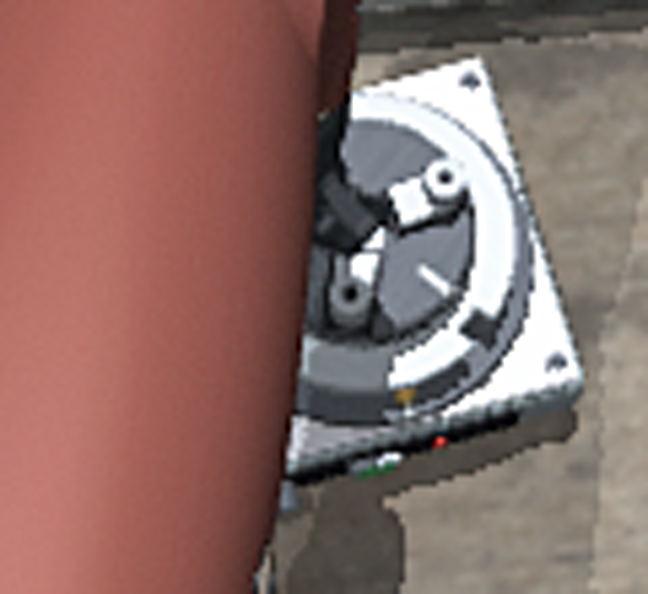

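```bash
cat >> h.py <<'E'
def meas(file,P,ax=AX):
    f=np.load(file); o,s=((260,160),5.4) if 'top' in file else ((270,200),6)
    for k,(u,v,z) in P.items():
        d=ray(f,(u+.5)/s+o[0]-.5,(v+.5)/s+o[1]-.5,z)[:2]; e=d-ax
        print(k,np.round(d,4),'r',round(np.hypot(*e)*1000,1),'ang',round(np.degrees(np.arctan2(e[1],e[0])),1))
E
python3 - <<'E'
from h import *
meas('pics/top4.npz',dict(notch=(480,326,.0945),j1=(446,177,.1445),j3=(351,292,.1445)),[.5081,-.0741])
meas('pics/scene4.npz',dict(notch=(455,280,.0945),j2=(382,61,.1445),j1=(497,119,.1445),j3=(351,141,.1445)),[.5075,-.0727])
E
```

```text
notch [ 0.4629 -0.1213] r 65.4 ang -133.7
j1 [ 0.5178 -0.1106] r 37.8 ang -75.2
j3 [ 0.4713 -0.0648] r 38.0 ang 165.8
notch [ 0.4651 -0.1181] r 62.1 ang -133.1
j2 [ 0.5361 -0.0461] r 39.0 ang 42.9
j1 [ 0.5166 -0.1109] r 39.3 ang -76.7
j3 [ 0.4702 -0.0648] r 38.2 ang 168.0
```

```bash
python3 -m pendant '[[0.001,0.002,0,0,0,3],[0.002,0.0041,0,0,0,6],[0.0029,0.0062,0,0,0,9],[0.0037,0.0084,0,0,0,12],[0.0043,0.0106,0,0,0,15],[0.0049,0.0128,0,0,0,18],[0.0054,0.0151,0,0,0,21],[0.0056,0.0174,0,0,0,24],[0.0058,0.0196,0,0,0,27],[0.0059,0.0219,0,0,0,30]]'
python3 look.py 5 wrist scene top
```

```text
time_s: 7.6
eef_pos: [0.5394, -0.0436, 0.1263]
orientation: [[0.975, 0.224, -0.0], [0.224, -0.975, 0.0], [-0.0, -0.0, -1.0]]
force: [0.1, 1.4, 0.6]
gripper_width: 0.0002
```

View pics/scene5c.png

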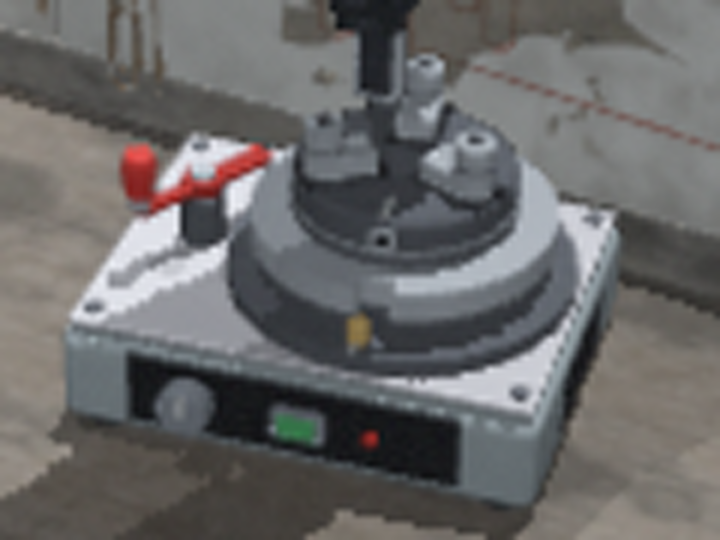

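View pics/top5c.png

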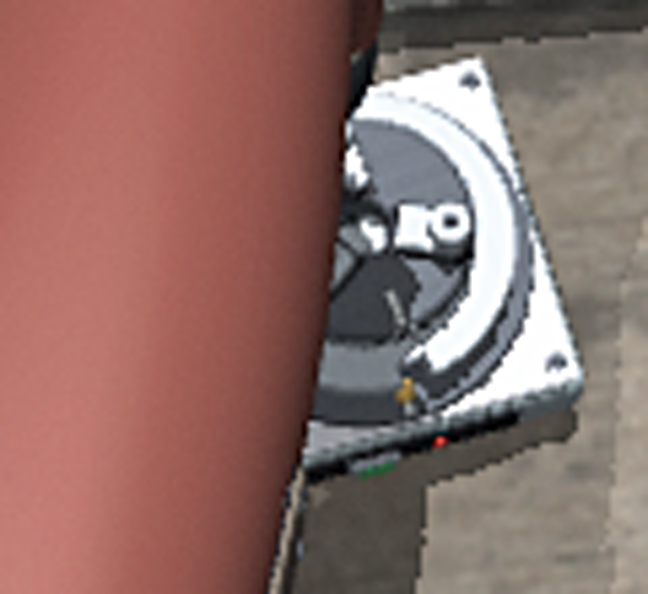

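Run:
```python
from h import *
meas('pics/top5.npz',dict(notch=(418,365,.0945),j1=(452,222,.1445),pin=(404,391,.08)),[.5081,-.0741])
meas('pics/scene5.npz',dict(notch=(380,282,.0945),j2=(427,62,.1445),j1=(475,138,.1445),j3=(323,122,.1445),pin=(357,320,.08)),[.5075,-.0727])
import cv2
a=cv2.imread('pics/wrist5.png')[150:420,80:440]; cv2.imwrite('pics/wrist5c.png',cv2.resize(a,None,fx=2.2,fy=2.2,interpolation=cv2.INTER_CUBIC))
a=cv2.imread('pics/top5.png')[205:250,315:365]; cv2.imwrite('pics/top5d.png',cv2.resize(a,None,fx=12,fy=12,interpolation=cv2.INTER_CUBIC))
```

```text
notch [ 0.4481 -0.0921] r 62.6 ang -163.3
j1 [ 0.4976 -0.111 ] r 38.3 ang -106.0
pin [ 0.4402 -0.0852] r 68.8 ang -170.7
notch [ 0.4483 -0.0911] r 62.0 ang -162.7
j2 [ 0.5451 -0.0638] r 38.6 ang 13.4
j1 [ 0.498  -0.1093] r 37.8 ang -104.5
j3 [ 0.4779 -0.0474] r 39.0 ang 139.4
pin [ 0.4373 -0.0863] r 71.5 ang -169.0
```

View pics/wrist5c.png

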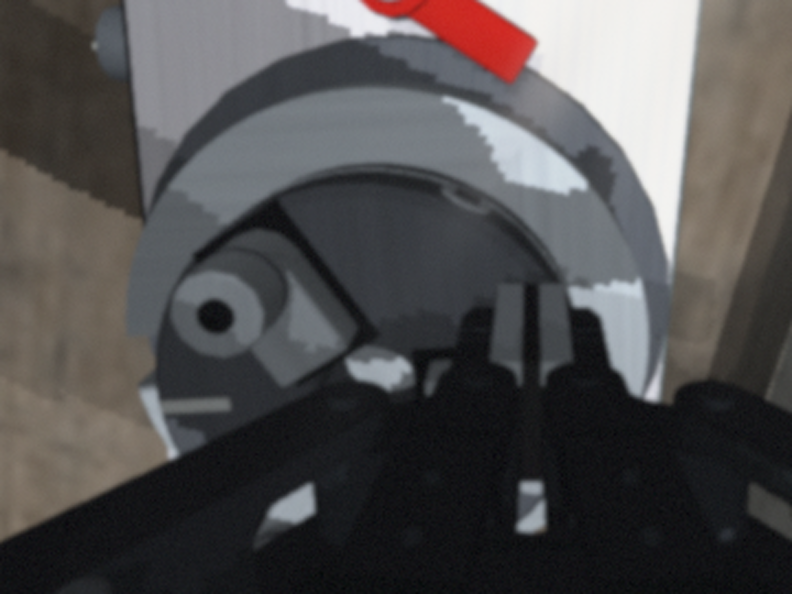

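View pics/top5d.png

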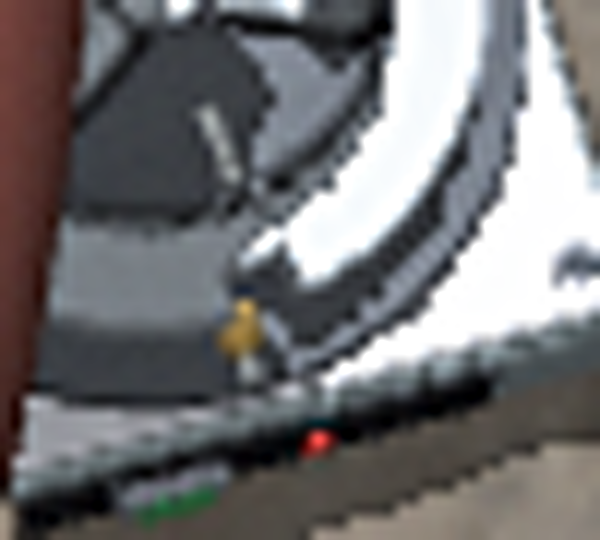

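```bash
python3 -m pendant '[[0.0003,0.0007,0,0,0,1],[0.0007,0.0014,0,0,0,2],[0.001,0.002,0,0,0,3],[0.0014,0.0027,0,0,0,4],[0.0017,0.0033,0,0,0,5],[0.0019,0.0038,0,0,0,5.6],[0.0019,0.0038,0,0,0,5.6],[0.0019,0.0038,0,0,0,5.6],[0.0019,0.0038,0,0,0,5.6],[0.0019,0.0038,0,0,0,5.6]]'
python3 look.py 6 scene top
python3 - <<'E'
import cv2
a=cv2.imread('pics/top6.png')[205:250,315:365]; cv2.imwrite('pics/top6d.png',cv2.resize(a,None,fx=12,fy=12,interpolation=cv2.INTER_CUBIC))
E
```

```text
time_s: 8.75
eef_pos: [0.5423, -0.0471, 0.1263]
orientation: [[0.992, 0.127, 0.0], [0.127, -0.992, -0.0], [0.0, 0.0, -1.0]]
force: [0.3, 0.5, -0.2]
gripper_width: -0.0001
```

View pics/scene6c.png

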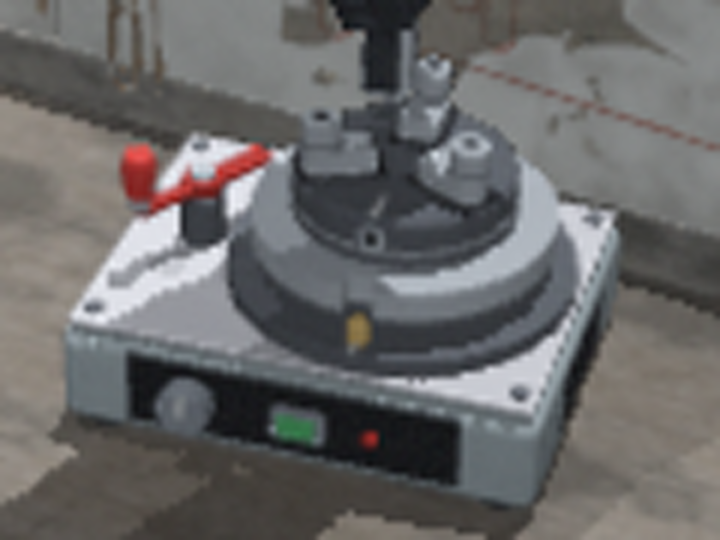

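View pics/top6d.png

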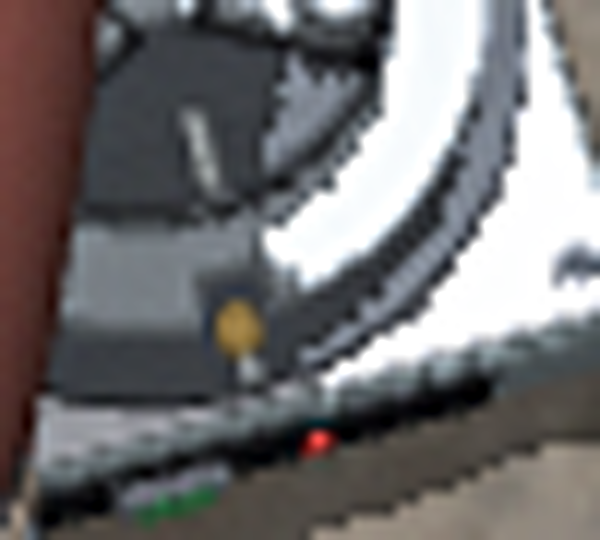

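Run:
```python
from h import *
meas('pics/scene6.npz',dict(notch=(360,285,.0945),j2=(435,63,.1445),j1=(473,143,.1445),j3=(321,117,.1445)),[.5075,-.0727])
# notch top6d px (235,280)/12+ (315,205)
f=np.load('pics/top6.npz');d=ray(f,235/12+315-.5,283/12+205-.5,.0945)[:2]-[.5081,-.0741];print(np.hypot(*d),np.degrees(np.arctan2(d[1],d[0])))
# retreat + press position
for p,th in [(np.r_[polar(AX,.038,7.4,.030),.126],7.4),(np.r_[polar(AX,.030,70,0),.126],7.4),(np.r_[polar(AX,.030,70,0),.116],7.4)]: print(p,rel(p,th).tolist())
```

```text
notch [ 0.4422 -0.0848] r 66.4 ang -169.5
j2 [ 0.546  -0.0672] r 38.9 ang 8.1
j1 [ 0.494  -0.1102] r 39.9 ang -109.8
j3 [ 0.4811 -0.0447] r 38.5 ang 133.4
0.06240725091184989 -170.0407897781423
[ 0.54161964 -0.03865563  0.126     ] [0.0004, -0.0084, 0.0003, -0.0, -0.0, -0.1]
[ 0.5180606  -0.04510922  0.126     ] [-0.0238, -0.005, 0.0003, -0.0, -0.0, -0.1]
[ 0.5180606  -0.04510922  0.116     ] [-0.0238, -0.005, 0.0103, -0.0, -0.0, -0.1]
```

```bash
python3 -m pendant '[[0,-0.004,0,0,0,0],[0,-0.0077,0,0,0,0],[-0.006,-0.0077,0,0,0,0],[-0.012,-0.0077,0,0,0,0],[-0.018,-0.0077,0,0,0,0],[-0.0224,-0.0077,0,0,0,0],[-0.0224,-0.0077,0.002,0,0,0],[-0.0224,-0.0077,0.004,0,0,0],[-0.0224,-0.0077,0.005,0,0,0],[-0.0224,-0.0077,0.005,0,0,0]]'
python3 -m pendant '[[0,0,0.0005,0,0,0],[0,0,0.001,0,0,0],[0,0,0.0015,0,0,0],[0,0,0.002,0,0,0],[0,0,0.0025,0,0,0],[0,0,0.003,0,0,0],[0,0,0.0035,0,0,0],[0,0,0.004,0,0,0],[0,0,0.004,0,0,0],[0,0,0.004,0,0,0]]'
```

```text
time_s: 9.85
eef_pos: [0.519, -0.0422, 0.121]
orientation: [[0.992, 0.127, -0.0], [0.127, -0.992, 0.0], [-0.0, -0.0, -1.0]]
force: [-0.1, -0.4, -0.4]
gripper_width: 0.0
time_s: 10.85
eef_pos: [0.5193, -0.0422, 0.118]
orientation: [[0.992, 0.127, 0.001], [0.127, -0.992, 0.0], [0.001, -0.0, -1.0]]
force: [-1.2, 1.5, 5.5]
gripper_width: 0.0004
```

```bash
python3 -m pendant '[[0,0,0.0003,0,0,0],[0,0,0.0006,0,0,0],[0,0,0.001,0,0,0],[0,0,0.0014,0,0,0],[0,0,0.0018,0,0,0],[0,0,0.0022,0,0,0],[0,0,0.0026,0,0,0],[0,0,0.003,0,0,0],[0,0,0.003,0,0,0],[0,0,0.003,0,0,0]]'
```

```text
time_s: 11.85
eef_pos: [0.5194, -0.0421, 0.1151]
orientation: [[0.992, 0.127, 0.001], [0.127, -0.992, 0.0], [0.001, 0.0, -1.0]]
force: [-0.9, 2.2, 5.4]
gripper_width: -0.0
```

Going down at about 5.5 N. Continue to the flange.

```bash
python3 -m pendant '[[0,0,0.0006,0,0,0],[0,0,0.0012,0,0,0],[0,0,0.0018,0,0,0],[0,0,0.0024,0,0,0],[0,0,0.003,0,0,0],[0,0,0.0036,0,0,0],[0,0,0.0042,0,0,0],[0,0,0.0048,0,0,0],[0,0,0.005,0,0,0],[0,0,0.005,0,0,0]]'
python3 -m pendant '[[0,0,0.0004,0,0,0],[0,0,0.0008,0,0,0],[0,0,0.0012,0,0,0],[0,0,0.0016,0,0,0],[0,0,0.002,0,0,0],[0,0,0.0024,0,0,0],[0,0,0.0028,0,0,0],[0,0,0.0032,0,0,0],[0,0,0.0035,0,0,0],[0,0,0.0035,0,0,0]]'
```

```text
time_s: 12.85
eef_pos: [0.5194, -0.0421, 0.11]
orientation: [[0.992, 0.127, 0.001], [0.127, -0.992, 0.0], [0.001, 0.0, -1.0]]
force: [-1.9, 1.2, 4.9]
gripper_width: -0.0005
time_s: 13.85
eef_pos: [0.5194, -0.0421, 0.1065]
orientation: [[0.992, 0.127, 0.001], [0.127, -0.992, 0.0], [0.001, -0.0, -1.0]]
force: [-0.4, 1.0, 5.7]
gripper_width: 0.0001
```

```bash
python3 -m pendant '[[0,0,0.0003,0,0,0],[0,0,0.0006,0,0,0],[0,0,0.0009,0,0,0],[0,0,0.0012,0,0,0],[0,0,0.0015,0,0,0],[0,0,0.0018,0,0,0],[0,0,0.002,0,0,0],[0,0,0.002,0,0,0],[0,0,0.002,0,0,0],[0,0,0.002,0,0,0]]'
```

```text
time_s: 14.85
eef_pos: [0.5199, -0.0421, 0.1055]
orientation: [[0.992, 0.127, 0.002], [0.127, -0.992, -0.0], [0.002, 0.0, -1.0]]
force: [-1.1, 2.8, 12.7]
gripper_width: 0.0
```

```bash
python3 -m pendant '[[0,0,0.001,0,0,0],[0,0,-0.004,0,0,0],[0,0,-0.014,0,0,0],[0,0,-0.026,0,0,0],[0,0,-0.04,0,0,0],[0,0,-0.054,0,0,0],[0,0,-0.066,0,0,0],[0,0,-0.066,0,0,0],[0,0,-0.066,0,0,0],[0,0,-0.066,0,0,0]]'
python3 look.py 7 wrist scene top
```

```text
time_s: 15.85
eef_pos: [0.5187, -0.0422, 0.1691]
orientation: [[0.992, 0.127, -0.001], [0.127, -0.992, 0.0], [-0.001, -0.0, -1.0]]
force: [0.4, 0.8, 0.2]
gripper_width: 0.0003
```

View pics/scene7c.png

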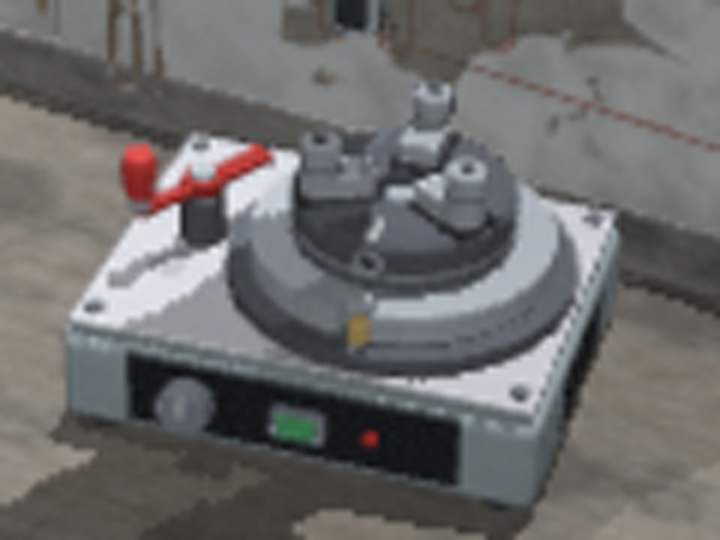

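View pics/wrist7.png

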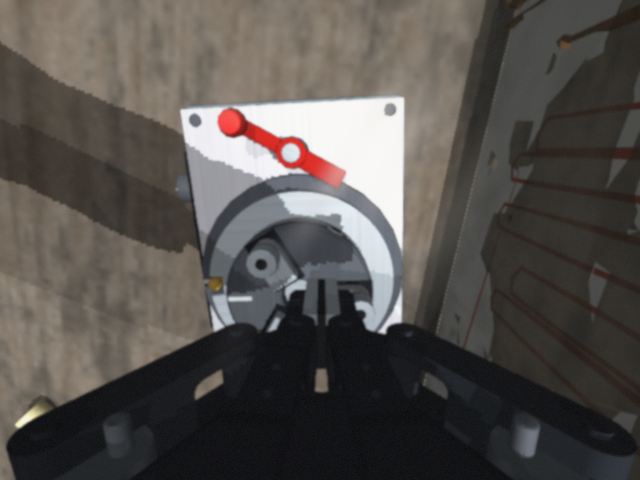

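Run:
```python
from h import *
meas('pics/scene7.npz',dict(j2=(434,89,.132),j1=(467,165,.132),j3=(321,138,.132)),[.5075,-.0727])
meas('pics/scene7.npz',dict(j2=(434,89,.1345),j1=(467,165,.1345),j3=(321,138,.1345)),[.5075,-.0727])
# knob by two views
from cv2 import triangulatePoints
def P(f):
    K=np.array([[f['fx'],0,f['cx']],[0,f['fy'],f['cy']],[0,0,1.]]);return K@np.c_[f['R'],f['t']]
a=np.load('pics/top0.npz');b=np.load('pics/scene0.npz')
for u,v in [((137/5.4+260,361/5.4+160),(140/6+270,158/6+200))]:
    X=triangulatePoints(P(a),P(b),np.array(u),np.array(v));print((X[:3]/X[3]).T)
PV=np.array([.4921,.0191])
B=161
print(polar(PV,.036,B,0))
p0=np.r_[polar(PV,.036,B,.030),.17]
print(p0,rel(p0,B).tolist())
p1=np.r_[polar(PV,.036,B,.018),.1]
for d in range(0,73,6): print(d,rel(np.r_[polar(PV,.036,B-d,.018),.1],B-d,p1,B)[[0,1,5]].tolist())
```

```text
j2 [ 0.5448 -0.0679] r 37.6 ang 7.4
j1 [ 0.4952 -0.1075] r 36.9 ang -109.4
j3 [ 0.484  -0.0435] r 37.5 ang 128.8
j2 [ 0.541  -0.0696] r 33.6 ang 5.3
j1 [ 0.4916 -0.1091] r 39.7 ang -113.6
j3 [ 0.4804 -0.0453] r 38.6 ang 134.7
[[0.45716712 0.02976653 0.11261462]]
[0.45806133 0.03082045]
[0.44829429 0.0024549  0.17      ] [-0.0642, -0.0532, -0.0008, -0.1, -0.0, -153.7]
0 [0.0, 0.0, 0.0]
6 [0.0017, 0.0039, 6.0]
12 [0.003, 0.0079, 12.0]
18 [0.0038, 0.012, 18.0]
24 [0.0042, 0.0162, 24.0]
30 [0.0042, 0.0204, 30.0]
36 [0.0037, 0.0246, 36.0]
42 [0.0028, 0.0287, 42.0]
48 [0.0015, 0.0327, 48.0]
54 [-0.0003, 0.0365, 54.0]
60 [-0.0024, 0.0402, 60.0]
66 [-0.0049, 0.0436, 66.0]
72 [-0.0078, 0.0467, 72.0]
```

Run:
```python
from h import *
PV=np.array([.4921,.0191]);B=161
p0=np.r_[polar(PV,.036,B,.030),.17]
print(rel(p0,-19).tolist())
```

```text
[-0.0642, -0.0532, -0.0008, -0.0, 0.1, 26.3]
```

```bash
python3 -m pendant '[[-0.01,-0.009,0,0,0,4],[-0.02,-0.018,0,0,0,8],[-0.03,-0.026,0,0,0,12],[-0.04,-0.034,0,0,0,16],[-0.05,-0.042,0,0,0,20],[-0.06,-0.05,0,0,0,24],[-0.0642,-0.0532,0,0,0,26.3],[-0.0642,-0.0532,0,0,0,26.3],[-0.0642,-0.0532,0,0,0,26.3],[-0.0642,-0.0532,0,0,0,26.3]]'
python3 -m pendant '[[0,0,0.01,0,0,0],[0,0,0.02,0,0,0],[0,0,0.03,0,0,0],[0,0,0.04,0,0,0],[0,0,0.05,0,0,0],[0,0,0.06,0,0,0],[0,0,0.066,0,0,0],[0,0,0.07,0,0,0],[0,0,0.07,0,0,0],[0,0,0.07,0,0,0]]'
python3 look.py 8 wrist scene
```

```text
time_s: 17.0
eef_pos: [0.4488, 0.0022, 0.1697]
orientation: [[0.946, -0.325, -0.0], [-0.325, -0.946, 0.0], [-0.0, -0.0, -1.0]]
force: [0.4, 0.4, 0.6]
gripper_width: 0.0001
time_s: 18.0
eef_pos: [0.4488, 0.0023, 0.1001]
orientation: [[0.946, -0.325, 0.0], [-0.325, -0.946, -0.0], [0.0, -0.0, -1.0]]
force: [0.3, -0.3, 0.6]
gripper_width: 0.0002
```

View pics/scene8c.png

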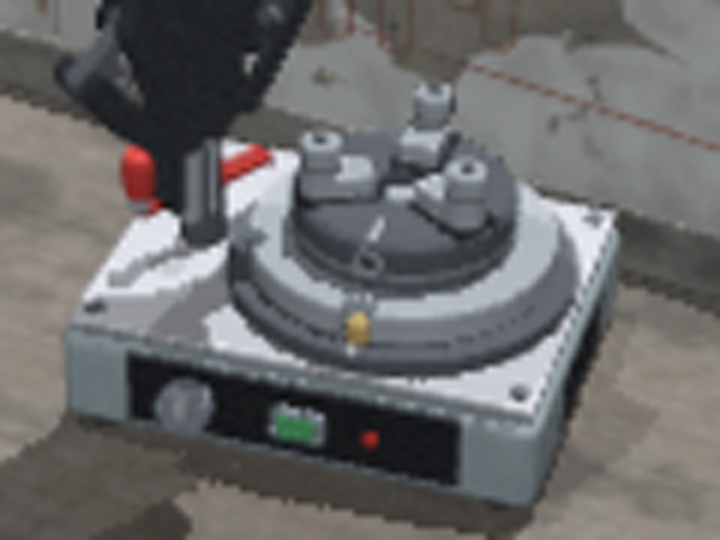

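View pics/wrist8.png

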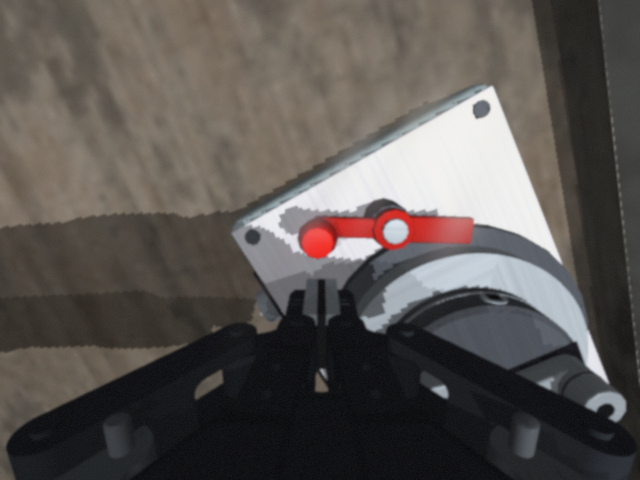

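```bash
python3 -m pendant '[[0,-0.0015,0,0,0,0],[0,-0.003,0,0,0,0],[0,-0.0045,0,0,0,0],[0,-0.006,0,0,0,0],[0,-0.0075,0,0,0,0],[0,-0.009,0,0,0,0],[0,-0.0105,0,0,0,0],[0,-0.012,0,0,0,0],[0,-0.012,0,0,0,0],[0,-0.012,0,0,0,0]]'
python3 -m pendant '[[-0.0009,-0.002,0,0,0,3],[-0.0017,-0.0039,0,0,0,6],[-0.0024,-0.0059,0,0,0,9],[-0.003,-0.0079,0,0,0,12],[-0.0034,-0.01,0,0,0,15],[-0.0038,-0.012,0,0,0,18],[-0.004,-0.0141,0,0,0,21],[-0.0042,-0.0162,0,0,0,24],[-0.0042,-0.0183,0,0,0,27],[-0.0042,-0.0204,0,0,0,30]]'
python3 look.py 9 wrist
```

```text
time_s: 19.1
eef_pos: [0.4525, 0.0137, 0.0998]
orientation: [[0.946, -0.325, -0.0], [-0.325, -0.946, 0.0], [-0.0, -0.0, -1.0]]
force: [-0.2, 0.1, 0.3]
gripper_width: -0.0002
time_s: 20.1
eef_pos: [0.4551, 0.0343, 0.0998]
orientation: [[0.654, -0.756, -0.0], [-0.756, -0.654, -0.0], [-0.0, 0.0, -1.0]]
force: [-0.7, -1.3, -0.6]
gripper_width: -0.0
```

View pics/wrist9.png

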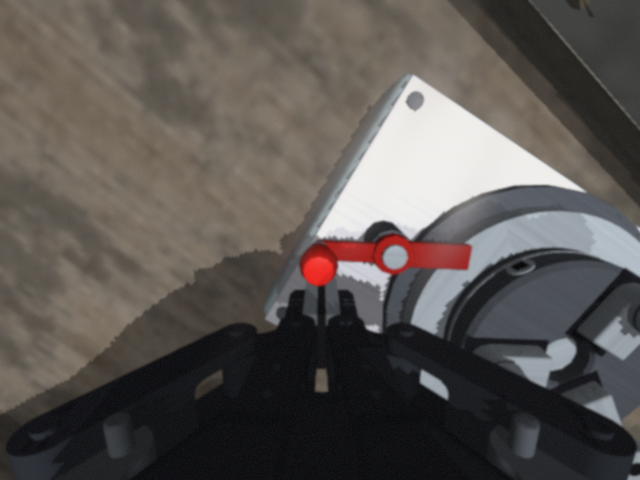

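Knob (319,265) is pushed as planned; next 30°, slowing at the end.

```bash
python3 -m pendant '[[-0.0009,-0.002,0,0,0,3],[-0.0017,-0.0039,0,0,0,6],[-0.0024,-0.0059,0,0,0,9],[-0.003,-0.0079,0,0,0,12],[-0.0034,-0.01,0,0,0,15],[-0.0038,-0.012,0,0,0,18],[-0.004,-0.0141,0,0,0,21],[-0.0042,-0.0162,0,0,0,24],[-0.0042,-0.0183,0,0,0,27],[-0.0042,-0.0197,0,0,0,29]]'
python3 look.py 10 wrist scene
```

```text
time_s: 21.15
eef_pos: [0.4665, 0.0501, 0.0995]
orientation: [[0.207, -0.978, -0.002], [-0.978, -0.207, -0.001], [0.001, 0.002, -1.0]]
force: [-6.6, -5.3, 3.1]
gripper_width: -0.0001
```

View pics/wrist10.png

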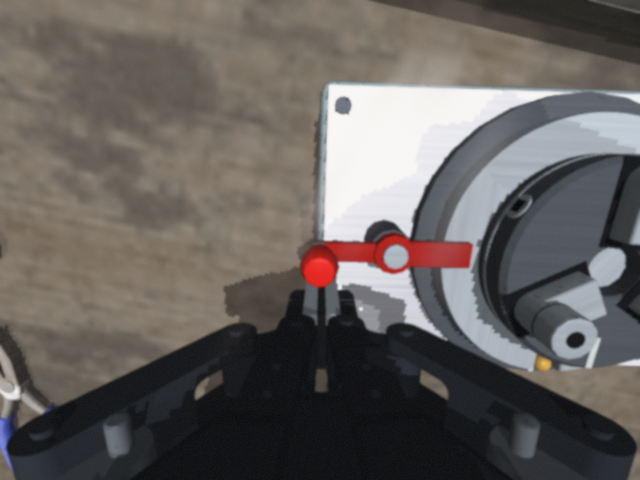

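View pics/scene10c.png

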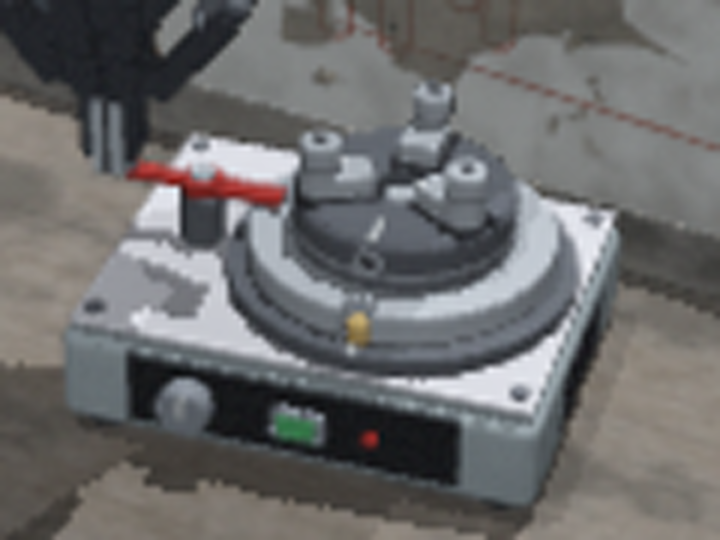

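```bash
python3 -m pendant '[[0,-0.0004,0,0,0,0],[0,-0.0008,0,0,0,0],[0,-0.0012,0,0,0,0],[0,-0.0015,0,0,0,0],[0,-0.0015,0,0,0,0],[0,-0.0015,0,0,0,0],[0,-0.0015,0,0,0,0],[0,-0.0015,0,0,0,0],[0,-0.0015,0,0,0,0],[0,-0.0015,0,0,0,0]]'
python3 -m pendant '[[0,0.003,0,0,0,0],[0,0.007,0,0,0,0],[0,0.012,0,0,0,0],[0,0.018,0,0,0,0],[0,0.022,0,0,0,0],[0,0.022,-0.02,0,0,0],[0,0.022,-0.04,0,0,0],[0,0.022,-0.06,0,0,0],[0,0.022,-0.08,0,0,0],[0,0.022,-0.1,0,0,0]]'
python3 -m pendant '[[-0.03,0.022,0,0,0,0],[-0.06,0.022,0,0,0,0],[-0.09,0.022,0,0,0,0],[-0.12,0.022,0,0,0,0],[-0.15,0.022,0,0,0,0],[-0.18,0.022,0,0,0,0],[-0.2,0.022,0,0,0,0],[-0.2,0.022,0,0,0,0],[-0.2,0.022,0,0,0,0],[-0.2,0.022,0,0,0,0]]'
python3 look.py 11 scene top
```

```text
time_s: 22.25
eef_pos: [0.4667, 0.0501, 0.0995]
orientation: [[0.209, -0.978, -0.005], [-0.978, -0.209, -0.002], [0.001, 0.005, -1.0]]
force: [-11.8, -5.7, 6.1]
gripper_width: 0.0002
time_s: 23.25
eef_pos: [0.447, 0.0461, 0.2007]
orientation: [[0.208, -0.978, 0.0], [-0.978, -0.208, 0.0], [0.0, -0.0, -1.0]]
force: [0.9, -0.1, 0.1]
gripper_width: -0.0003
time_s: 24.25
eef_pos: [0.3873, 0.2236, 0.1998]
orientation: [[0.221, -0.975, -0.002], [-0.975, -0.221, 0.01], [-0.01, -0.0, -1.0]]
force: [-0.1, -0.3, 0.4]
gripper_width: -0.0001
```

View pics/top11.png

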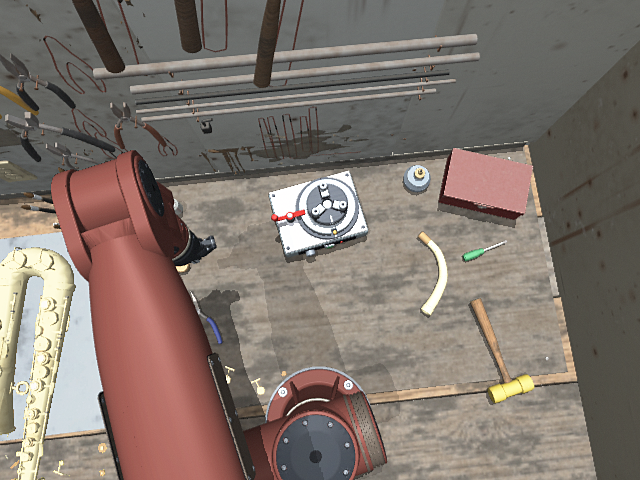

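View pics/top11c.png

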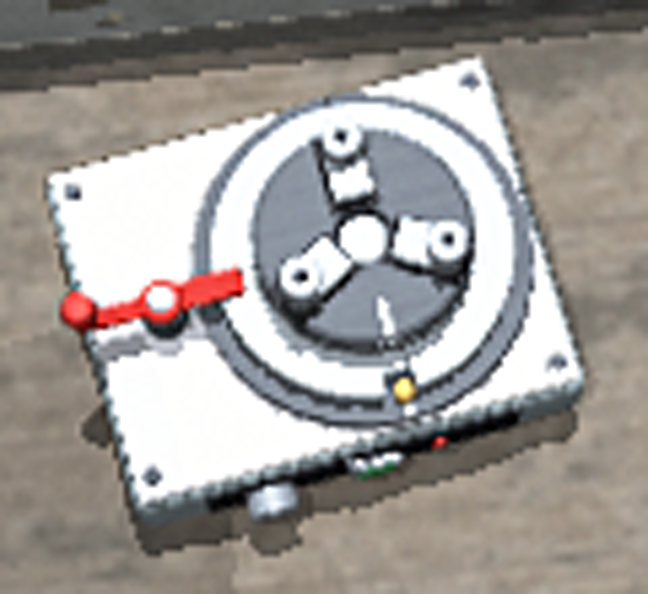

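View pics/scene11c.png

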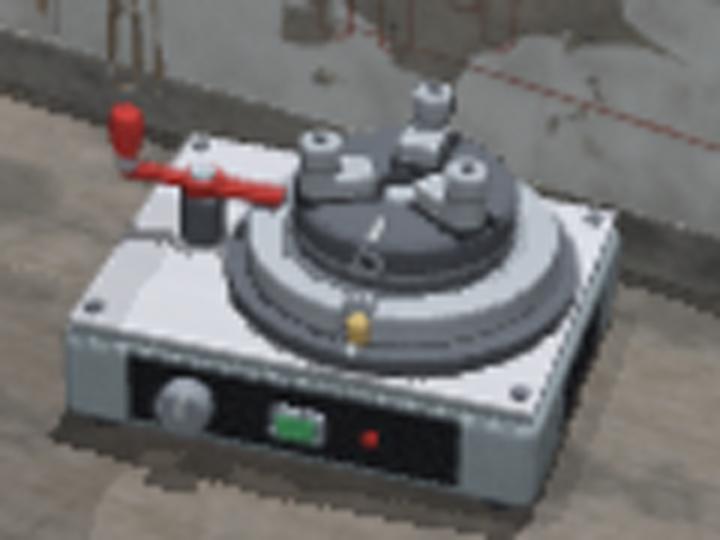

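Run:
```python
from h import *
meas('pics/top11.npz',dict(knob=(78,308,.112),tongue=(242,281,.089),axisdir=(161,297,.09)),[.4916,.0185])
meas('pics/top11.npz',dict(pin=(403,388,.08),j2=(341,139,.132),j1=(450,240,.132),j3=(302,276,.132)),[.5081,-.0741])
from workcell import telemetry
s=telemetry.observe();print(s['dq'],s['force'])
```

```text
knob [0.485 0.054] r 36.1 ang 100.5
tongue [ 0.4959 -0.0182] r 37.0 ang -83.3
axisdir [0.492  0.0185] r 0.4 ang -5.8
pin [ 0.4416 -0.0849] r 67.3 ang -170.7
j2 [ 0.5435 -0.0679] r 35.9 ang 10.0
j1 [ 0.4932 -0.11  ] r 38.9 ang -112.5
j3 [ 0.4838 -0.0448] r 38.0 ang 129.6
[ 0.122174    0.22644464  0.10085714 -0.10380067  0.04736436 -0.05473414] [-0.33025176  0.43778724 -0.27828817]
```

Knob at 100.5° (the stop is about 100°), the chuck is home, and the arm is clear. Handing in.

```bash
python3 -c "
from workcell import order
print(order.close_job())"
```

```text
the job is handed in; nothing more can be done
None
```

The chuck is home on the flange with its notch on the drive pin, the catch is shut over its rim, and I handed the job in at about 24 s of the 58 s allowed. No verdict was reported.

- **Turning:** With the closed fingertip behind one jaw post, I pushed the chuck about 93° clockwise. The force readings stayed around 1–2 N. Before pressing, the notch measured about −170° in both views, which matches the pin.
- **Pressing:** I pressed the chuck down on its face at about 5–6 N until it stopped. At the stop the fingertip was at 105.5 mm (the face is 106 mm when home) and the vertical force rose to 12.7 N.
- **Catch:** I pushed the knob round to its stop, ending with about 14 N of force against it. The knob lies at 100.5° in the world frame, against about 100° expected at the stop.

**Last checks:**
- The camera views show the pin in the notch and the tongue over the rim. The jaw-post positions fit the home height. One post measured 35.9 mm from the axis instead of 38 mm, within pixel error.
- The tongue end measured −83° where about −80° was expected, also within pixel error.
- In the last top view, the items on the right of the bench look unmoved. The arm hid most of those on the left, so I did not re-check them; the fingers were never low near any of them.
- The arm ended clear, with the force reading near zero.

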